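# Hold the spring clip open over the tall recipe card

### The arm

A 6-joint arm with a two-finger parallel gripper is mounted at the origin on a cart in front of the work surface, level with it; the furniture and walls round the work are solid. World frame = base frame: x ahead of the robot, y to its left, z up, the work surface at z = 0. Lengths are in m, angles in rad, forces in N, time in s.
With the tool pointing down it reaches from about 0.375 to 0.975 m from the base axis. Payload 3.8 kg.
Tool frame: the origin (TCP) lies at the very end of the fingers, on their centre line; the grasp point (between the pads) lies 19 mm behind it; z points along the fingers, y is the line along which they close (so a half turn about z gives the same grasp; the last joint's range is limited). The gripper opens to 88 mm and grips with 3 to 60 N. Pads are 18 mm wide; open, the fingers measure 123 mm over their backs; the gripper's body (75 mm by 187 mm) begins 45 mm behind the grasp point.
Start: joints at [1.099, 0.264, 1.604, -0, 1.274, -0.037], TCP at [0.284, 0.612, 0.239] pointing down, gripper open.
Joint ranges: [-2.63, 2.63], [-0.94, 2.18], [0.31, 2.57], [-1.31, 4.45], [0, 2.66], [-2.55, 2.55]. Speed limits (rad/s): [2.57, 2.57, 3.14, 3.14, 3.14, 3.14].

### API

Orientations are given as a 3x3 rotation matrix whose columns are the frame's x, y, z axes.
In Python, from workcell import * gives the robot as it stands.
- The arm moves only by the tool apply_moves, never from a script. Its argument "series" is a list of rows, each an object with "slide": the shift along the tool's x, y, z in mm, a list of three; "dr": the turn, a rotation vector about the tool's x, y, z in units of 10 degrees (1.0 is 10 degrees), a list of three; "hand": the opening, from 0 (shut) to 1 (fully open). In form: [{"slide": [tx, ty, tz], "dr": [wx, wy, wz], "hand": hand}, ...]. A call has 1 to 5 rows; each row is the pose to reach, as a shift and turn from the pose commanded when the call began, along the tool's axes at that moment; what a row does not reach only later rows make up. A row lasts 1/8 s, in which the tool goes at most 62.5 mm and 10.7 degrees, less where a joint would pass 70% of its speed; a pose out of reach is approached as far as the arm can. A call with a gripper value outside its range is refused whole. The fingers move at their own pace and stop on an object; "force" is the grip in N (left out, the last holds). Time passes only in rows, so rows that repeat a pose let the fingers close. It gives the time, the measured TCP pose, the force, the opening and the grip force at its end, in the units of the state.
- observe(): the state, without advancing time (a new reading comes with each control period).
- read_camera(name): name is "scene" or "top"; returns the picture (420x560x3 uint8, red, green, blue); there is no depth.
- camera_info(name): a dict with "fx", "fy", "cx", "cy" (pixels), "camera_from_world" (4x4, takes a point from world to camera coordinates). Camera axes: x right, y up, looking along -z (the intrinsics and any distortion apply to the point x, -y, -z); pixel columns grow to the right and rows downward; lengths in m; the calibration is good to about 2 mm. A picture is of the moment at which its call begins. camera_info takes no time and is no camera call.
- job_done(): hands the job in; it is judged then, once.
The state is a dict: "clock": time; "joint_positions": joint angles; "qd": joint speeds; "effort": joint torques, N m; "tool_pos": TCP position; "tool_rot": TCP orientation; "force": force on the tool from outside, world axes, zero at the start; "wrist_torque": the same for the moment, N m; "opening": opening from 0.0 (shut) to 1.0 (fully open); "grasp_force": force on a finger pad.
Only numpy, scipy, OpenCV 4.12 (cv2) and the standard library are available. Lean on these libraries where they do the work, as an engineer would, in place of code of your own. Each camera call takes 0.05 s, during which the arm holds its last target. There are 200 camera calls.

### The job

Take the steel spring clip off the low wide recipe card by squeezing its two handles, carry it to the tall narrow card and hold it wide open there, upright, with the middle of the card's top edge well inside the gaping mouth, one jaw in front and one behind, touching the card nowhere, so that I can slip another card in. Finish while still squeezing and holding the clip like that: do not let go. Don't push the two card stands about, and leave everything else on the table where it is.

Things in the scene. Friction and masses are not known exactly. Their poses are not given: they have to be found in the camera images.
- clip_grip (a point): steel spring clip like a big clothes peg, 104 mm high, 50 wide, biting the low card, handles up. This point: on its middle plane between the handles, 98 mm above the lips' lower edge. z up, y along the hinge pin (parallel to the card), x across the card: squeeze along x. Each handle ends in a round bar 8 mm thick, 32 mm long along y, its centre 2 mm above this point.
- clip_mouth (a point): midway between the lower edges of the clip's two lips, 98 mm below clip_grip, same axes; at the start 22 mm below the low card's top edge. The hinge pin lies 55 mm above it; a card edge can enter up to 45 mm.
- clip_near_lip (a point): middle of the inner lower edge of the jaw on the clip's -x side; the lip is 46 mm wide along y
- clip_far_lip (a point): middle of the inner lower edge of the jaw on the clip's +x side
- clip_near (a joint): opening of the -x jaw (rad): 0 when biting a 4 mm card, -0.035 shut on nothing, 0.25 at the stop (mouth about 30 mm wide); both jaws open alike. Wide open means at least 0.15 (about 20 mm).
- tall_card_edge (a point): middle of the top edge of the tall narrow card: upright stiff card 86 mm wide (along its y), 4 mm thick (along its x), top edge 140 mm above the table, fixed in a wooden foot 76 x 110 x 25 mm that stands loose; z up
- low_card_edge (a point): middle of the top edge of the low wide card: 136 mm wide (along its y), 4 mm thick (along its x), top edge 100 mm above the table, fixed in the same kind of foot, standing loose; z up. The clip sits on it up to 35 mm to either side of the middle.
- tall_card: the tall card with its wooden foot, 0.7 kg; origin under the middle of the foot, axes as tall_card_edge
- low_card: the low card with its wooden foot, 0.7 kg; origin under the middle of the foot, axes as low_card_edge
- clip: the whole clip, 0.08 kg, origin at clip_mouth. Over the two handle bars it is 56 mm at rest, 33 mm squeezed to its stop (bars then 3 mm higher). Squeezing takes 3 N to begin, 9 N at the stop; 15 to 25 N holds it safely there. Below the bars the handles slope inwards: room for fingertips 20 mm down. Its frame stays on the middle plane as it opens.
- mill: bystander: salt mill, 44 mm across, 90 mm high, stands between the card stands; origin under its centre
- bowl: bystander: bowl, 150 mm across, 67 mm high; origin under its centre
- spice_jar: bystander: spice jar, 41 mm across, 105 mm high; origin under its centre
- tin: bystander: tin, 57 mm across, 72 mm high; origin under its centre
Mind the look-alikes: they are no part of the job. What is shaped like the clip but green, turquoise or yellow is not meant.

How it is judged:
By the outcome, as a careful person would: the job done as asked, in the order asked, and still so for the second after the job is handed in, while the arm keeps its last pose, push and grip.
It also fails if it takes over 42 s, if anything falls off the work surface, if the arm or the gripper's body presses on something with over 40 N, if the wrist force passes 120 N, or if a joint passes its speed limit or range.

## Working session

There is one attempt and no reset: what is moved stays moved. The work goes in short steps, Python scripts to look and compute and a tool call to move; the robot and the scene stay as the last step left them, time stands still between calls to the robot, and variables do not carry over. Pictures are saved under pics/ and viewed, at most 10 in all, crops included, and the job is handed in when it is done.

Besides the shell and the picture viewer there is one more tool, called after "Emit:" as name(argument=value, ...), one argument or row to a line, values as JSON. apply_moves: Moves the arm, as the interface text tells. Its arguments: {"type":"object","properties":{"series":{"type":"array"},"force":{"type":"number"}},"required":["series"]}

```bash
mkdir -p pics; python3 - <<'E'
from workcell import *
import cv2,numpy as np
for n in("scene","top"):
    im=read_camera(n); cv2.imwrite(f"pics/{n}0.png",cv2.resize(im[:,:,::-1],(800,600),interpolation=cv2.INTER_CUBIC))
    c=camera_info(n); print(n,{k:(np.round(v,4).tolist() if not isinstance(v,str) else v) for k,v in c.items()})
s=observe();print(s["clock"],np.round(s["tool_rot"],3).tolist(),s["tool_pos"],s["opening"])
E
```

```text
scene {'fx': 491.578, 'fy': 491.578, 'cx': 281.6497, 'cy': 212.4369, 'camera_from_world': [[-0.9068, 0.4216, -0.0045, 0.5494], [-0.319, -0.6791, 0.6611, 0.0969], [0.2757, 0.6009, 0.7503, -1.6832], [0.0, 0.0, 0.0, 1.0]]}
top {'fx': 420.6719, 'fy': 420.6719, 'cx': 280.4727, 'cy': 211.1982, 'camera_from_world': [[-0.0206, -0.9997, -0.013, 0.0209], [0.9834, -0.0226, 0.18, -0.6161], [-0.1803, -0.0091, 0.9836, -1.036], [0.0, 0.0, 0.0, 1.0]]}
0.1 [[-0.907, 0.421, -0.001], [0.421, 0.907, -0.002], [0.0, -0.002, -1.0]] [0.28403133 0.6116591  0.23753503] 0.9987168271505374
```

View pics/scene0.png

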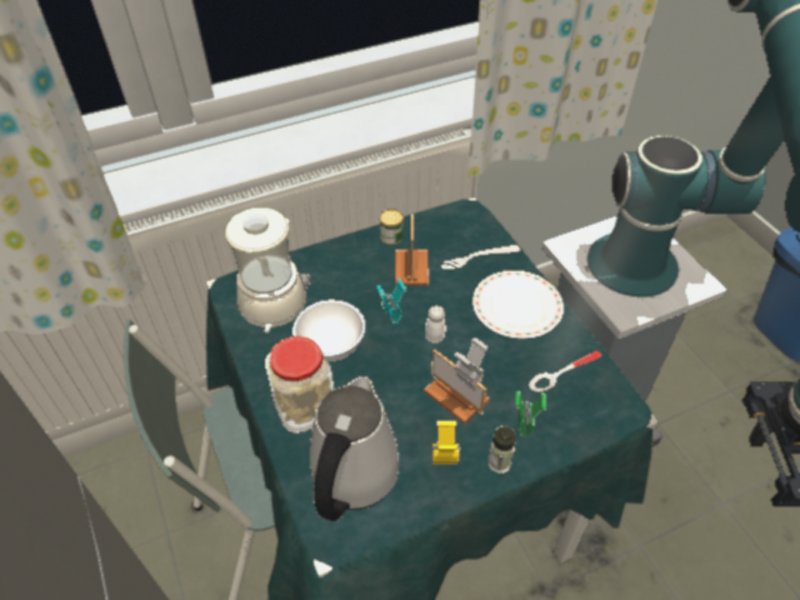

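View pics/top0.png

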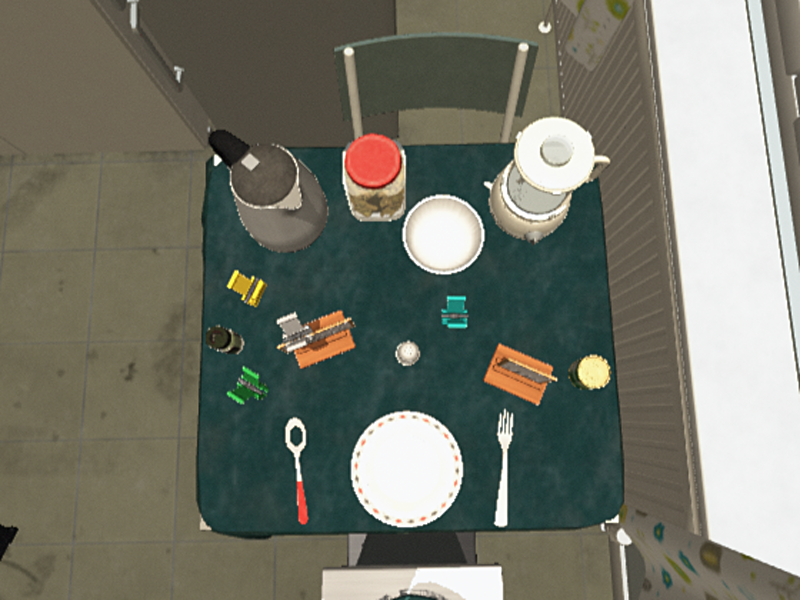

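The scene view shows the steel clip at (475,360) on the low card (460,380), and the tall card at (412,250). In the top view they are at (293,330), (320,335) and (525,370). Look-alikes in the scene view are green (530,410), turquoise (392,300) and yellow (446,445). Only the grey one bites the low card, so it's the one meant. I'll confirm this in an enlarged crop.

```bash
cat > h.py <<'E'
from workcell import *
import cv2,numpy as np
def crop(im,x0,y0,w,h,k):
    c=cv2.resize(im[y0:y0+h,x0:x0+w,::-1],None,fx=k,fy=k,interpolation=cv2.INTER_CUBIC)
    for x in range(-(-x0//10)*10,x0+w,10):
        cv2.line(c,(int((x-x0+.5)*k),0),(int((x-x0+.5)*k),5),(255,255,255),1); cv2.putText(c,str(x),(int((x-x0)*k),16),0,.35,(255,255,255),1)
    for y in range(-(-y0//10)*10,y0+h,10):
        cv2.line(c,(0,int((y-y0+.5)*k)),(5,int((y-y0+.5)*k)),(255,255,255),1); cv2.putText(c,str(y),(6,int((y-y0+.5)*k)+4),0,.35,(255,255,255),1)
    return c
def proj(n,P):
    c=camera_info(n);p=np.atleast_2d(P)@c["camera_from_world"][:3,:3].T+c["camera_from_world"][:3,3]
    return np.c_[c["cx"]-c["fx"]*p[:,0]/p[:,2],c["cy"]+c["fy"]*p[:,1]/p[:,2]]
def onz(n,uv,z):
    c=camera_info(n);T=np.array(c["camera_from_world"]);R=T[:3,:3];o=-R.T@T[:3,3]
    d=R.T@np.array([(uv[0]-c["cx"])/c["fx"],-(uv[1]-c["cy"])/c["fy"],-1]);return o+d*(z-o[2])/d[2]
E
python3 - <<'E'
from h import *
s=read_camera("scene");t=read_camera("top")
a=np.hstack([crop(s,290,225,66,50,6),crop(t,188,210,66,50,6)])
b=np.hstack([crop(s,260,145,66,50,6),crop(t,330,232,66,50,6)])
cv2.imwrite("pics/c1.png",np.vstack([a,b]))
E
```

```text
(no output)
```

View pics/c1.png

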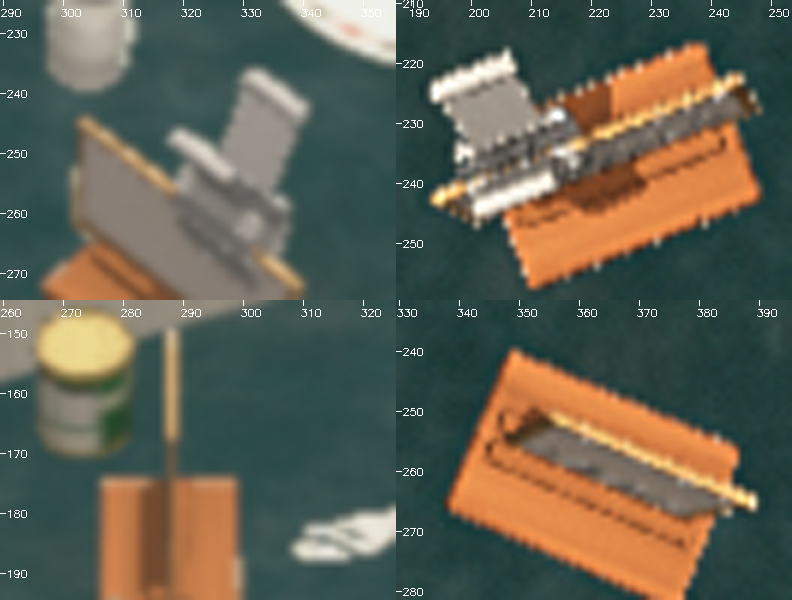

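The crop confirms it: the grey clip bites the low card. In the top view its bars run (193,225)-(206,219) and (199,245)-(213,238). The tall card's edge runs (354,251)-(389,265).

```bash
python3 - <<'E'
from h import *
def seg(l,n,a,b,z):
    A,B=onz(n,a,z),onz(n,b,z);d=B-A;print(l,n,((A+B)/2).round(4)[:2],"len",np.hypot(*d[:2]).round(4),"ang",np.degrees(np.arctan2(d[1],d[0])).round(1))
seg("far","top",(193.5,225.5),(205.5,219.5),.18)
seg("near","top",(199.5,244.5),(213.5,238),.18)
seg("far","scene",(330,237),(338.5,242.5),.18)
seg("near","scene",(317.5,247.5),(328,253.5),.18)
seg("low","top",(193.5,242.5),(244,222.5),.1)
seg("low","scene",(302.5,244.5),(338,273.5),.1)
seg("tall","top",(354,250.5),(388.5,265),.14)
seg("tall","scene",(288,150),(288,167.5),.14)
E
```

```text
far top [0.5717 0.1924] len 0.0304 ang -64.1
near top [0.5282 0.1758] len 0.0347 ang -66.0
far scene [0.5327 0.1737] len 0.0281 ang 113.8
near scene [0.5769 0.1921] len 0.0326 ang 118.3
low top [0.5584 0.1605] len 0.1333 ang -69.3
low scene [0.5648 0.1623] len 0.1354 ang 108.3
tall top [ 0.4856 -0.2031] len 0.0861 ang -114.3
tall scene [ 0.4885 -0.203 ] len 0.0822 ang 64.6
```

Emit:
apply_moves(
  series=[
    {"slide": [-47, -31, 0], "dr": [0, 0, 0.5], "hand": 1},
    {"slide": [-94, -61, 0], "dr": [0, 0, 1], "hand": 1},
    {"slide": [-141, -92, 0], "dr": [0, 0, 1.5], "hand": 1},
    {"slide": [-188, -122, 0], "dr": [0, 0, 2], "hand": 1},
    {"slide": [-235, -153, 0], "dr": [0, 0, 2.4], "hand": 1},
  ],
  force=20,
)

```text
clock: 0.82
tool_pos: [0.4337, 0.3728, 0.2386]
tool_rot: [[-0.656, 0.755, 0.0], [0.755, 0.656, -0.0], [-0.0, 0.0, -1.0]]
force: [0.7, 0.1, -0.3]
opening: 0.997
grasp_force: 0.0
```

```bash
cat >> h.py <<'E'
def go(p,yaw):
    s=observe();R=np.array(s["tool_rot"]);G=np.c_[[np.sin(yaw),-np.cos(yaw),0],[np.cos(yaw),np.sin(yaw),0],[0,0,-1]]
    G[:,0]=np.cross(G[:,1],G[:,2])
    print(s["clock"],"slide",(R.T@(np.array(p)-s["tool_pos"])*1000).round(1),"dr",(np.degrees(cv2.Rodrigues(R.T@G)[0].ravel())/10).round(2),"pos",s["tool_pos"].round(4),"F",np.round(s["force"],1),s["opening"],s["grasp_force"])
E
python3 -c "
from h import *
go([.5525,.1835,.235],np.radians(21))"
```

```text
0.825 slide [-220.8  -34.4    3.6] dr [0. 0. 2.] pos [0.4337 0.3728 0.2386] F [ 0.7  0.1 -0.3] 0.9972793674471695 0.0
```

Emit:
apply_moves(
  series=[
    {"slide": [-50, -9, 1], "dr": [0, 0, 0.5], "hand": 1},
    {"slide": [-105, -17, 2], "dr": [0, 0, 1], "hand": 1},
    {"slide": [-160, -26, 3], "dr": [0, 0, 1.5], "hand": 1},
    {"slide": [-205, -34, 4], "dr": [0, 0, 2], "hand": 1},
    {"slide": [-221, -34, 4], "dr": [0, 0, 2], "hand": 1},
  ],
)

```text
clock: 1.45
tool_pos: [0.5535, 0.1833, 0.2344]
tool_rot: [[-0.357, 0.934, -0.0], [0.934, 0.357, -0.0], [-0.0, -0.0, -1.0]]
force: [-0.0, 0.8, -0.3]
opening: 1.002
grasp_force: 0.0
```

Emit:
apply_moves(
  series=[
    {"slide": [0, 0, 0], "dr": [0, 0, 0], "hand": 1},
  ],
)

```text
clock: 1.58
tool_pos: [0.5529, 0.1852, 0.2345]
tool_rot: [[-0.359, 0.933, -0.001], [0.933, 0.359, 0.0], [0.001, -0.0, -1.0]]
force: [-0.3, 0.9, 0.6]
opening: 1.0
grasp_force: 0.0
```

```bash
python3 -c "
from h import *
go([.5525,.1835,.16],np.radians(21))
s=read_camera('scene');t=read_camera('top')
cv2.imwrite('pics/c2.png',np.hstack([crop(s,285,200,66,80,6),crop(t,180,190,66,80,6)]))"
```

```text
1.575 slide [-1.5 -0.9 74.5] dr [-0. -0.  0.] pos [0.5529 0.1852 0.2345] F [-0.3  0.9  0.6] 0.9996550151876178 0.0
```

View pics/c2.png

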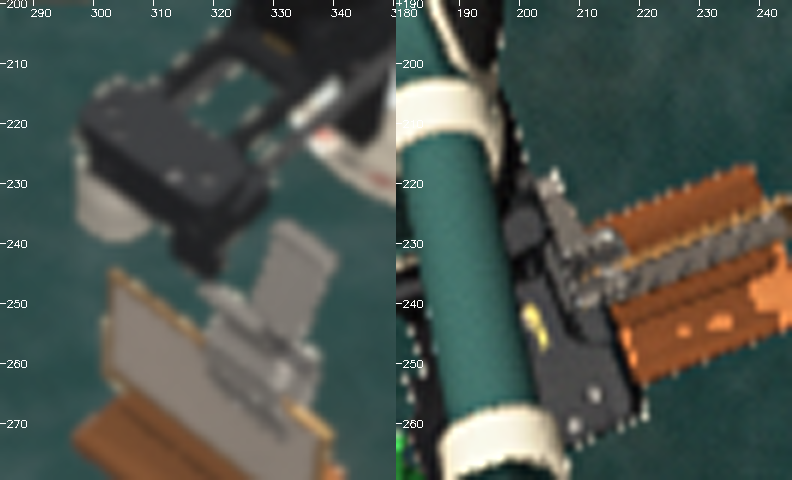

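The picture shows one fingertip at (317,243) above and outside the scene-near bar. The clip and card are undisturbed, with the near bar at about (322,252) and the card corner at (302,245). Descending.

Emit:
apply_moves(
  series=[
    {"slide": [-1.5, -0.5, 18], "dr": [0, 0, 0], "hand": 1},
    {"slide": [-1.5, -0.5, 36], "dr": [0, 0, 0], "hand": 1},
    {"slide": [-1.5, -0.5, 54], "dr": [0, 0, 0], "hand": 1},
    {"slide": [-1.5, -0.5, 72], "dr": [0, 0, 0], "hand": 1},
    {"slide": [-1.5, -0.5, 72], "dr": [0, 0, 0], "hand": 0.8},
  ],
)

```text
clock: 2.3
tool_pos: [0.551, 0.1835, 0.1599]
tool_rot: [[-0.36, 0.933, -0.005], [0.933, 0.36, -0.001], [0.0, -0.005, -1.0]]
force: [0.5, -0.0, 0.6]
opening: 0.907
grasp_force: 0.0
```

Emit:
apply_moves(
  series=[
    {"slide": [0, 0, 0], "dr": [0, 0, 0], "hand": 0.72},
    {"slide": [0, 0, 0], "dr": [0, 0, 0], "hand": 0.72},
  ],
)

```text
clock: 2.55
tool_pos: [0.5535, 0.1841, 0.1637]
tool_rot: [[-0.36, 0.933, 0.002], [0.933, 0.36, 0.001], [-0.0, 0.002, -1.0]]
force: [0.2, 0.9, -0.4]
opening: 0.721
grasp_force: 0.0
```

```bash
python3 -c "
from h import *
go([.5525,.1835,.162],np.radians(21))
s=read_camera('scene');t=read_camera('top')
cv2.imwrite('pics/c3.png',np.hstack([crop(s,285,200,66,80,6),crop(t,180,190,66,80,6)]))"
```

```text
2.55 slide [-0.2 -1.2  1.7] dr [0.01 0.   0.01] pos [0.5535 0.1841 0.1637] F [ 0.2  0.9 -0.4] 0.7205626124341901 0.0
```

View pics/c3.png

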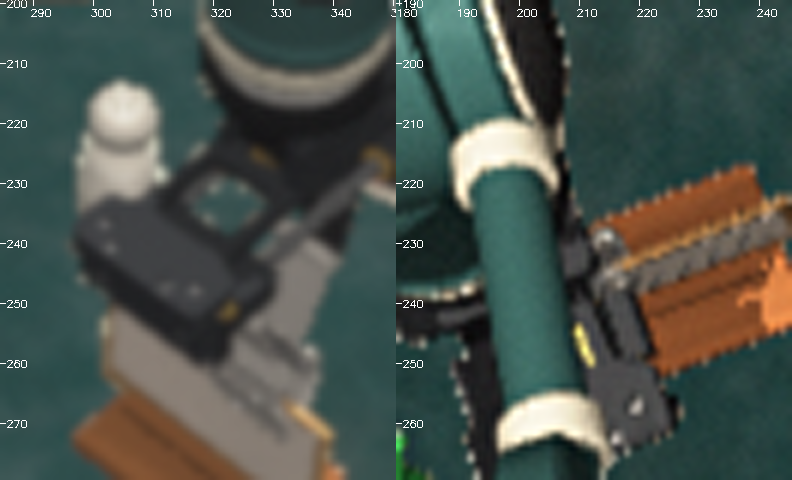

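The fingers straddle the bars with no contact force, and the card hasn't moved (corner at (302,245)). Closing in small steps.

Emit:
apply_moves(
  series=[
    {"slide": [0, 0, 1], "dr": [0, 0, 0], "hand": 0.66},
    {"slide": [0, 0, 1], "dr": [0, 0, 0], "hand": 0.66},
  ],
)

```text
clock: 2.9
tool_pos: [0.5527, 0.1839, 0.1618]
tool_rot: [[-0.36, 0.933, 0.0], [0.933, 0.36, -0.0], [-0.0, 0.0, -1.0]]
force: [0.0, -0.6, 0.3]
opening: 0.663
grasp_force: 0.1
```

Emit:
apply_moves(
  series=[
    {"slide": [0, 0, 0], "dr": [0, 0, 0], "hand": 0.63},
    {"slide": [0, 0, 0], "dr": [0, 0, 0], "hand": 0.63},
  ],
)

```text
clock: 3.15
tool_pos: [0.5526, 0.1839, 0.1615]
tool_rot: [[-0.36, 0.933, -0.0], [0.933, 0.36, -0.0], [0.0, -0.0, -1.0]]
force: [0.0, -0.1, -0.5]
opening: 0.63
grasp_force: 3.1
```

Emit:
apply_moves(
  series=[
    {"slide": [0, 0, 0], "dr": [0, 0, 0], "hand": 0.56},
    {"slide": [0, 0, 0], "dr": [0, 0, 0], "hand": 0.5},
    {"slide": [0, 0, 0], "dr": [0, 0, 0], "hand": 0.44},
    {"slide": [0, 0, 0], "dr": [0, 0, 0], "hand": 0.35},
    {"slide": [0, 0, 0], "dr": [0, 0, 0], "hand": 0.3},
  ],
)

```text
clock: 3.78
tool_pos: [0.5527, 0.1839, 0.1617]
tool_rot: [[-0.36, 0.933, 0.0], [0.933, 0.36, -0.0], [-0.0, 0.0, -1.0]]
force: [-0.6, 0.9, 0.2]
opening: 0.35
grasp_force: 19.9
```

Emit:
apply_moves(
  series=[
    {"slide": [0, 0, 0], "dr": [0, 0, 0], "hand": 0.3},
    {"slide": [0, 0, 0], "dr": [0, 0, 0], "hand": 0.3},
  ],
)

```text
clock: 4.03
tool_pos: [0.5527, 0.184, 0.1617]
tool_rot: [[-0.36, 0.933, -0.0], [0.933, 0.36, -0.0], [-0.0, -0.0, -1.0]]
force: [-0.8, -1.0, -0.5]
opening: 0.352
grasp_force: 19.9
```

Squeezed to its stop. Lifting straight up.

Emit:
apply_moves(
  series=[
    {"slide": [0, 0, -6], "dr": [0, 0, 0], "hand": 0.3},
    {"slide": [0, 0, -18], "dr": [0, 0, 0], "hand": 0.3},
    {"slide": [0, 0, -34], "dr": [0, 0, 0], "hand": 0.3},
    {"slide": [0, 0, -50], "dr": [0, 0, 0], "hand": 0.3},
    {"slide": [0, 0, -66], "dr": [0, 0, 0], "hand": 0.3},
  ],
)

```text
clock: 4.65
tool_pos: [0.553, 0.184, 0.2295]
tool_rot: [[-0.36, 0.933, 0.001], [0.933, 0.36, 0.0], [-0.0, 0.001, -1.0]]
force: [-0.8, -0.1, -1.0]
opening: 0.35
grasp_force: 19.9
```

Emit:
apply_moves(
  series=[
    {"slide": [0, 0, -16], "dr": [0, 0, 0], "hand": 0.3},
    {"slide": [0, 0, -30], "dr": [0, 0, 0], "hand": 0.3},
    {"slide": [0, 0, -38], "dr": [0, 0, 0], "hand": 0.3},
    {"slide": [0, 0, -40], "dr": [0, 0, 0], "hand": 0.3},
    {"slide": [0, 0, -40], "dr": [0, 0, 0], "hand": 0.3},
  ],
)

```text
clock: 5.28
tool_pos: [0.5525, 0.1839, 0.2673]
tool_rot: [[-0.36, 0.933, -0.001], [0.933, 0.36, -0.0], [0.0, -0.001, -1.0]]
force: [0.0, -0.0, -0.6]
opening: 0.353
grasp_force: 19.9
```

```bash
python3 -c "
from h import *
go([.487,-.203,.266],np.radians(-24.5))
s=read_camera('scene');t=read_camera('top')
cv2.imwrite('pics/c4.png',np.hstack([crop(s,285,180,66,100,6),crop(t,180,180,66,100,6)]))"
```

```text
5.275 slide [-337.4 -200.3    1.4] dr [-0.    0.    4.56] pos [0.5525 0.1839 0.2673] F [ 0.  -0.  -0.6] 0.353287316198267 19.935280429199338
```

View pics/c4.png

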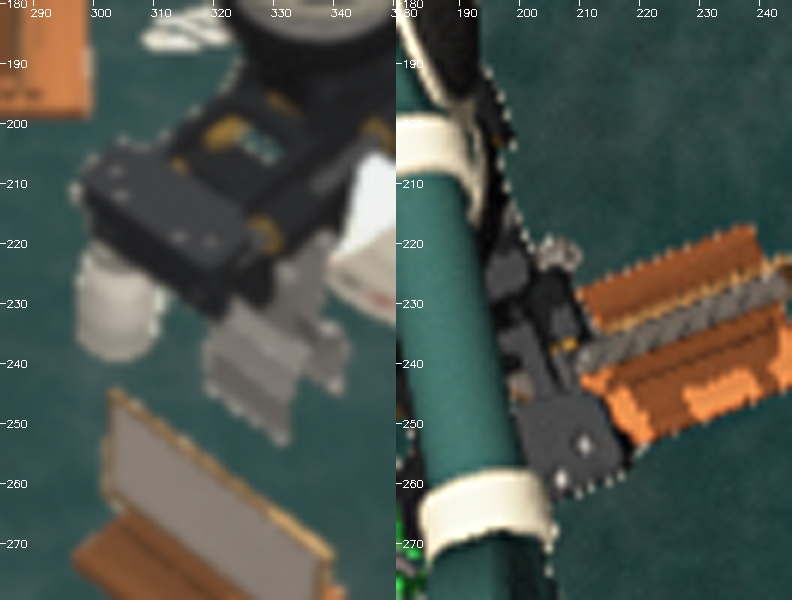

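The clip is off and wide open, with lips at about (332,252) and (340,244) in the scene crop. The low card is still at its corner (302,245). Carrying it over.

Emit:
apply_moves(
  series=[
    {"slide": [-18, -10, 0], "dr": [0, 0, 0.2], "hand": 0.3},
    {"slide": [-54, -32, 0], "dr": [0, 0, 0.7], "hand": 0.3},
    {"slide": [-95, -56, 0], "dr": [0, 0, 1.3], "hand": 0.3},
    {"slide": [-136, -80, 0], "dr": [0, 0, 1.8], "hand": 0.3},
    {"slide": [-175, -104, 0], "dr": [0, 0, 2.4], "hand": 0.3},
  ],
)

```text
clock: 6.0
tool_pos: [0.5175, -0.0193, 0.2675]
tool_rot: [[0.056, 0.998, -0.0], [0.998, -0.056, -0.001], [-0.001, -0.0, -1.0]]
force: [0.1, -0.9, -0.9]
opening: 0.354
grasp_force: 20.0
```

```bash
python3 -c "
from h import *
go([.487,-.203,.266],np.radians(-24.5))"
```

```text
6.0 slide [-185.1  -20.2    1.6] dr [-0.    0.    2.13] pos [ 0.5175 -0.0193  0.2675] F [ 0.1 -0.9 -0.9] 0.35408669862851905 19.95443576015532
```

Emit:
apply_moves(
  series=[
    {"slide": [-40, -4, 0], "dr": [0, 0, 0.5], "hand": 0.3},
    {"slide": [-85, -9, 0], "dr": [0, 0, 1], "hand": 0.3},
    {"slide": [-130, -14, 0], "dr": [0, 0, 1.5], "hand": 0.3},
    {"slide": [-168, -18, 0], "dr": [0, 0, 1.9], "hand": 0.3},
    {"slide": [-185, -20, 0], "dr": [0, 0, 2.1], "hand": 0.3},
  ],
)

```text
clock: 6.62
tool_pos: [0.4879, -0.2028, 0.2675]
tool_rot: [[0.41, 0.912, -0.001], [0.912, -0.41, -0.0], [-0.0, -0.001, -1.0]]
force: [0.3, 0.2, -0.9]
opening: 0.353
grasp_force: 20.0
```

Emit:
apply_moves(
  series=[
    {"slide": [0, 0, 0], "dr": [0, 0, 0], "hand": 0.3},
    {"slide": [0, 0, 0], "dr": [0, 0, 0], "hand": 0.3},
  ],
)

```text
clock: 6.88
tool_pos: [0.4892, -0.1996, 0.2676]
tool_rot: [[0.405, 0.915, -0.0], [0.915, -0.405, 0.001], [0.001, -0.0, -1.0]]
force: [-0.3, 0.5, -0.8]
opening: 0.35
grasp_force: 20.0
```

```bash
python3 -c "
from h import *
go([.487,-.203,.2025],np.radians(-24.5))
s=read_camera('scene');t=read_camera('top')
p=np.array([.487,-.203,.14]);a=np.radians(-24.5);x=np.array([np.cos(a),np.sin(a),0]);y=np.array([-np.sin(a),np.cos(a),0])
print(proj('scene',[p-.043*y,p+.043*y]).round(1),proj('top',[p-.043*y,p+.043*y]).round(1))
cv2.imwrite('pics/c5.png',np.hstack([crop(s,245,110,66,100,6),crop(t,330,210,66,100,6)]))"
```

```text
6.875 slide [-4.  -0.6 65.1] dr [-0.   -0.    0.06] pos [ 0.4892 -0.1996  0.2676] F [-0.3  0.5 -0.8] 0.35023799604093964 19.951288271695375
[[288.2 149.5]
 [288.7 167.8]] [[388.4 264.4]
 [353.9 249.9]]
```

View pics/c5.png

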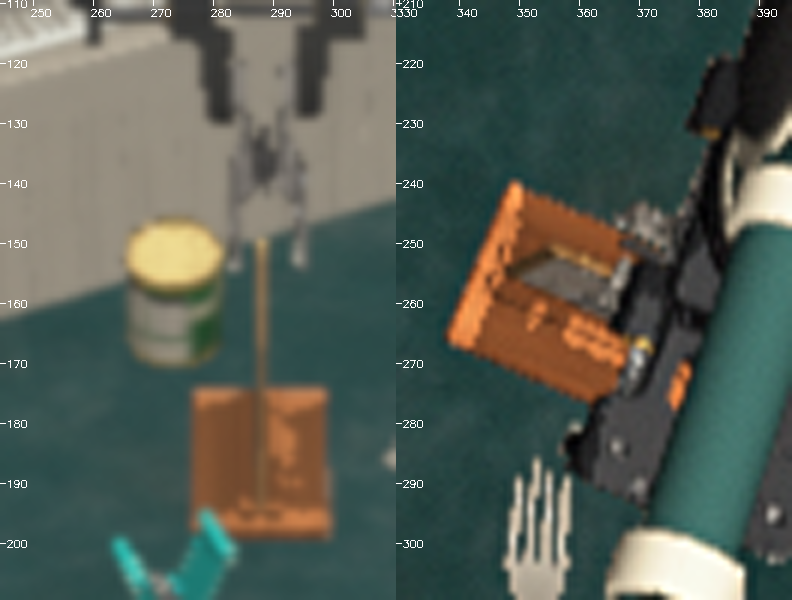

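Looking along the card plane: the lips are at (283.5,153) and (294.5,153), so the middle is at about 289, and the card is at column 288. I need about 2 mm of correction along +tool y. Then lower.

Emit:
apply_moves(
  series=[
    {"slide": [-2, 1, 0], "dr": [0, 0, 0.06], "hand": 0.3},
    {"slide": [-4, 1.5, 4], "dr": [0, 0, 0.06], "hand": 0.3},
    {"slide": [-4, 1.5, 14], "dr": [0, 0, 0.06], "hand": 0.3},
    {"slide": [-4, 1.5, 22], "dr": [0, 0, 0.06], "hand": 0.3},
    {"slide": [-4, 1.5, 30], "dr": [0, 0, 0.06], "hand": 0.3},
  ],
)

```text
clock: 7.6
tool_pos: [0.4887, -0.2046, 0.2367]
tool_rot: [[0.415, 0.91, -0.001], [0.91, -0.415, 0.0], [0.0, -0.001, -1.0]]
force: [0.2, -0.1, -0.5]
opening: 0.352
grasp_force: 20.0
```

Emit:
apply_moves(
  series=[
    {"slide": [0, 0, 9], "dr": [0, 0, 0], "hand": 0.3},
    {"slide": [0, 0, 18], "dr": [0, 0, 0], "hand": 0.3},
    {"slide": [0, 0, 26], "dr": [0, 0, 0], "hand": 0.3},
    {"slide": [0, 0, 31], "dr": [0, 0, 0], "hand": 0.3},
    {"slide": [0, 0, 32], "dr": [0, 0, 0], "hand": 0.3},
  ],
)

```text
clock: 8.22
tool_pos: [0.4888, -0.2047, 0.2053]
tool_rot: [[0.415, 0.91, -0.001], [0.91, -0.415, 0.0], [-0.0, -0.001, -1.0]]
force: [-0.7, 0.9, -0.3]
opening: 0.354
grasp_force: 20.0
```

Emit:
apply_moves(
  series=[
    {"slide": [0, 0, 0], "dr": [0, 0, 0], "hand": 0.3},
    {"slide": [0, 0, 0], "dr": [0, 0, 0], "hand": 0.3},
  ],
)

```text
clock: 8.48
tool_pos: [0.4893, -0.2049, 0.2062]
tool_rot: [[0.415, 0.91, 0.001], [0.91, -0.415, -0.0], [-0.0, 0.001, -1.0]]
force: [-0.1, 0.5, -0.2]
opening: 0.35
grasp_force: 20.0
```

```bash
python3 -c "
from h import *
go([.487,-.203,.2025],np.radians(-24.5))
s=read_camera('scene');t=read_camera('top')
cv2.imwrite('pics/c6.png',np.hstack([crop(s,262,130,50,60,8),crop(t,335,225,50,60,8)]))"
```

```text
8.475 slide [ 0.8 -2.9  3.7] dr [ 0.  0. -0.] pos [ 0.4893 -0.2049  0.2062] F [-0.1  0.5 -0.2] 0.35048953761387514 19.953285036608577
```

View pics/c6.png

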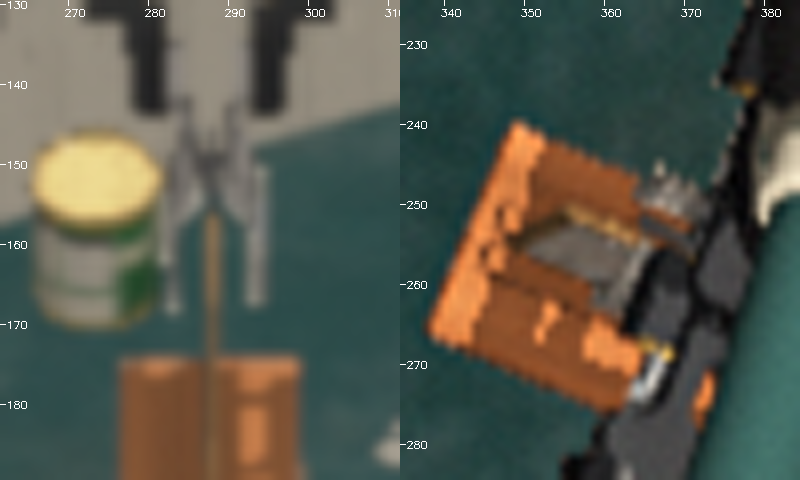

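One jaw is on each side: left inner lip at (284,168), right at (292,167), middle 288.2, with the card at column 288. It's centred, with the edge about 18 mm inside. I'll go 5 mm deeper and settle.

Emit:
apply_moves(
  series=[
    {"slide": [0, 0, 2], "dr": [0, 0, 0], "hand": 0.3},
    {"slide": [0, 0, 4], "dr": [0, 0, 0], "hand": 0.3},
    {"slide": [0, 0, 5], "dr": [0, 0, 0], "hand": 0.3},
    {"slide": [0, 0, 5], "dr": [0, 0, 0], "hand": 0.3},
    {"slide": [0, 0, 5], "dr": [0, 0, 0], "hand": 0.3},
  ],
)

```text
clock: 9.2
tool_pos: [0.489, -0.2048, 0.2007]
tool_rot: [[0.415, 0.91, -0.0], [0.91, -0.415, 0.0], [0.0, -0.0, -1.0]]
force: [0.5, -0.7, -0.8]
opening: 0.348
grasp_force: 20.0
```

Emit:
apply_moves(
  series=[
    {"slide": [0, 0, 0], "dr": [0, 0, 0], "hand": 0.3},
    {"slide": [0, 0, 0], "dr": [0, 0, 0], "hand": 0.3},
    {"slide": [0, 0, 0], "dr": [0, 0, 0], "hand": 0.3},
  ],
)

```text
clock: 9.57
tool_pos: [0.489, -0.2048, 0.2008]
tool_rot: [[0.415, 0.91, 0.0], [0.91, -0.415, -0.0], [-0.0, 0.0, -1.0]]
force: [-0.0, 0.0, -1.6]
opening: 0.35
grasp_force: 20.0
```

```bash
python3 -c "
from h import *
go([.487,-.203,.2],np.radians(-24.5))
s=read_camera('scene')
cv2.imwrite('pics/c7.png',crop(s,255,130,66,75,8))"
```

```text
9.575 slide [ 0.8 -2.6  0.8] dr [ 0.  0. -0.] pos [ 0.489  -0.2048  0.2008] F [-0.   0.  -1.6] 0.34973936807704487 19.95329439640045
```

View pics/c7.png

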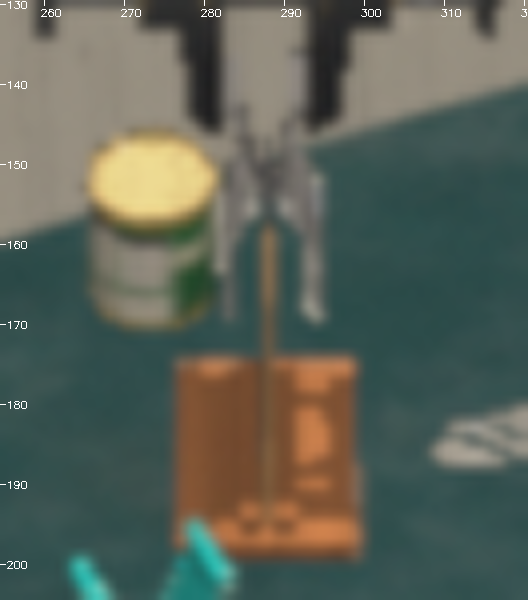

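The lips are at (283.5,169) and (292,169), either side of the card at column 287.7. Neither touches it, and the foot hasn't moved. Handing in.

```bash
python3 -c "
from workcell import *
print(job_done())"
```

```text
the job is handed in; nothing more can be done
None
```

The steel clip is off the low card and held wide open and upright over the tall card, still squeezed at 20 N. By the last camera view, the card's top edge is about 23 mm inside the mouth and centred, with nothing touching it and neither stand moved; I've handed the job in.

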